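Snug an adjustable wrench onto a bolted lap joint's nut and tighten it to its mark

ROBOT

A 6-joint arm with a two-finger parallel gripper is mounted at the origin on a cart in front of the work surface, level with it; the furniture and walls round the work are solid. World frame = base frame: x ahead of the robot, y to its left, z up, the work surface at z = 0. Lengths are in mm, angles in rad, forces in N, time in s.
With the tool pointing down it reaches from about 350 to 975 mm from the base axis. Payload 7.1 kg.
Tool frame: the origin (TCP) lies midway between the tips of the shut fingers; the grasp point (between the pads) lies 19 mm behind it (ctrl.grip_depth is the distance from the TCP to the grasp point, in mm); z points along the fingers, y is the line along which they close (so a half turn about z gives the same grasp; the last joint's range is limited). The gripper opens to 88 mm and grips with 3 to 60 N. Pads are 20 mm wide; open, the fingers measure 115 mm over their backs; the gripper's body (75 mm by 178 mm) begins 61 mm behind the grasp point.
Start: joints at [1.28, 0.423, 1.63, -0, 1.089, -0.019], TCP at [167.759, 602.048, 222.675] pointing down, gripper open.
Joint ranges: [-3, 3], [-0.9, 2.11], [0.09, 2.58], [-1.31, 4.45], [0.11, 2.69], [-2.54, 2.54]. Speed limits (rad/s): [2.39, 2.39, 3.01, 3.14, 3.14, 3.14].

INTERFACE

Orientations are given as a rotation vector (axis times angle).
In Python, from workcell import ctrl, cams gives the robot as it stands.
- The arm moves only by the tool move_arm, never from a script. Its argument "steps" is a list of rows, each a list of 3 entries, a list of its own where there are three numbers: the shift along the tool's x, y, z in units of 25 mm (1.0 is 25 mm), then the turn about the tool's z in units of 5 degrees (1.0 is 5 degrees), then the closure, from 0 (fully open) to 1 (shut). A call has 1 to 20 rows; each row shifts and turns the commanded pose from where the row before left it, along the tool's axes as they then stand; what a row does not reach is not made up. A row lasts 1/12 s, in which the tool goes at most 41.7 mm and 7.16 degrees, less where a joint would pass 70% of its speed; a pose out of reach is approached as far as the arm can. A call is refused whole if a number of a shift passes 1 or a number of a turn 1, either way. A call with a gripper value outside its range is refused whole. The fingers move at their own pace and stop on an object; the grip force is fixed at half the most. Time passes only in rows, so rows that do not move let the fingers close. It gives the time, the measured TCP pose, the force, the opening and the grip force at its end, in the units of the state.
- ctrl.get_obs(): the state, without advancing time (a new reading comes with each control period).
- cams.get_image(name): name is "side" or "top"; returns a dict with "image" (420x560x3 uint8, red, green, blue), "camera_matrix" (3x3 intrinsics, pixels), "k1" (the pictures are not rectified: a ray, as slopes to the right and down, at radius r is drawn at 1 + k1 r^2 times it, then the intrinsics apply), "xyz" and "rotation" of the camera in the world. Camera axes: x right, y down, z forward; pixel columns grow to the right and rows downward; lengths in mm; the calibration is good to about 2 mm. A picture is of the moment at which its call begins. There is no depth.
- ctrl.close_job(): hands the job in; it is judged then, once.
Trained networks look in the newest picture that a camera, given by its name, has taken for a name from the list of things; names that differ only in an ending like _2 or _b are one class to them, and where a whole thing is asked for, a point or a joint stands for the part that bears it (a point fixed in the world has none). Each returns a list of dicts, best first, with "p" (0 to 1); they miss things now and then, are a little off and sometimes report something else, mostly with a low value. They report only what shows in the picture. A call takes as long as a camera call.
- cams.boxes_of(camera, thing): "rect" ([centre column, centre row, width, height] in pixels, round what is visible of it).
- cams.cut_out(camera, thing): "pixels" (420x560 bool, what is visible of it) and "rect" ([centre column, centre row, width, height] in pixels, round what is visible of it).
The state is a dict: "t": time; "qpos": joint angles; "qvel": joint speeds; "joint_torque": joint torques, N m; "ee_pos": TCP position; "orientation": TCP orientation; "ft_force": force on the tool from outside, world axes, zero at the start; "moment": the same for the moment, N m; "width": finger opening in mm; "grasp_force": force on a finger pad.
Only numpy, scipy, OpenCV 4.12 (cv2) and the standard library are available. Lean on these libraries where they do the work, as an engineer would, in place of code of your own. Each camera call takes 0.05 s, during which the arm holds its last target. There are 200 camera calls.

TASK

The bolt of this corner joint has worked loose. Slip the adjustable wrench over its nut, roll the worm with a light fingertip until the jaws just fit the flats with no slack, then with the wrench turn the nut clockwise until its red paint stripe lines up again with the stripes on the bolt and the plate, not beyond. Leave the wrench lying on the nut, jaws still snug; do not turn the nut with slack jaws or with the fingers, and leave the pliers, the screw tin and the mug where they are.

Things in the scene. Friction and masses are not known exactly. Their poses are not given: they have to be found in the camera images.
- wrench: steel adjustable wrench, 265 mm, 0.45 kg, lying loose, this side up. Origin: underside of the head, centre of a 30 mm mouth (on the nut's axis when it fits). z up, x out of the mouth, y the way the moving jaw opens. Head 15 mm thick, x -78 to 17, y -42 to 40 mm. Jaw faces parallel to x, x -19 (back of mouth) to 14: fixed at y -15, moving at y +15 mm + jaw value. Balances 45 mm behind the origin
- handle (a point): on the handle's middle line, 140 mm from the wrench's origin. The handle leaves the origin at 165 degrees from +x towards +y: a straight bar 24 mm wide, 9 mm thick (3 to 12 mm over the underside), free of the head from 78 mm to its end at 247 mm from the origin. Gripped far from the balance point or weakly, the wrench droops
- worm_top (a point): top of the knurled worm wheel, at x -46, y 2 mm, 18 mm over the wrench's underside, 3 mm proud of the head; 17 mm across, 19 mm long, axis along y. A fingertip dragged over it towards the mouth (+x) closes the jaws, 0.8 mm a rad (18 mm of drag: about 1.6 mm); back opens. Needs some 7 to 12 N downward to roll, stands 25 N; stalls and slips once the jaws meet the nut. Locks under load
- jaw (a joint): the moving jaw, m: mouth width less 30 mm; 0 when the jaws just fit the nut, starts 4.5 to 7 mm too wide
- nut (a joint): turn of the nut, rad, grows clockwise seen from above; 0 when its red stripe meets those on bolt and plate, starts at -1.2 to -0.75. Stiff (0.65 N m), stays where left. Hexagon, 30 mm across flats, 16 mm high, axis vertical, seated on the plate. At value 0 two oppopoint corners lie along the frame's x axis; at v they are turned v clockwise from it
- frame: corner lap joint of two boards 120 x 45 mm, fixed; origin on the bench under the bolt, z up. Boards run 240 mm along +x and 260 mm along -y; the lap reaches 60 mm to the other sides. On it a dark steel plate 118 mm square, its top (the seat of nut and wrench) 50 mm over the bench, with a red stripe from the bolt at 75 degrees clockwise from +x
- bolt_end (a point): centre of the bolt's top end, on the nut's axis, 75 mm over the bench, 9 mm above the nut; bolt 20 mm thick, fixed, red stripe on its end
- pliers: bystander: blue pliers, 184 x 55 x 15 mm, on the bench left of the joint; origin under its middle
- screw_tin: bystander: open grey tin of screws, 80 mm across, 49 mm high, in the joint's inner corner; origin under its middle
- coffee_mug: bystander: blue-grey mug, 79 mm across, 92 mm high, at the near right; origin under its middle

How it is judged (in metres and radians):
On the way:
1. the wrench lies flat round the nut and its jaws just fit the flats (value of joint jaw between -0.0015 and 0.001 m and value of joint nut below -0.5 rad and horizontal distance between wrench and bolt_end below 0.008 m and z of wrench in the frame of frame between 0.046 and 0.056 m and angle between wrench's own z axis and vertical below 0.1 rad), for 0.2 s.
At the end, for the whole second after the job is handed in: the nut's stripe stands within 0.09 rad (5 degrees) of the stripes on bolt and plate; the wrench lies flat on the plate round the nut, at rest, its jaws no more than 1.5 mm wider than the nut (value of joint nut between -0.09 and 0.09 rad and value of joint jaw below 0.0015 m and horizontal distance between wrench and bolt_end below 0.008 m and z of wrench in the frame of frame between 0.046 and 0.056 m and angle between wrench's own z axis and vertical below 0.1 rad and linear speed of wrench below 0.02 m/s and velocity of joint nut below 0.05 rad/s); the robot touches nothing.
It fails at once if the nut is turned while the jaws are more than 1.5 mm slack, which rounds its corners (value of joint jaw above 0.0015 m and velocity of joint nut above 0.1 rad/s).
It fails at once if the nut is turned too far past its mark (value of joint nut above 0.18 rad).
It fails at once if the fingers bear too hard on the worm (contact force between the fingers and worm_c0 above 25 N).
It fails at once if the fingers work the nut themselves (contact force between the fingers and nut_c0 above 4 N or contact force between the fingers and nut_c1 above 4 N or contact force between the fingers and nut_c2 above 4 N).
It fails at once if a bystander is shoved or tipped (distance of any of pliers, screw_tin, coffee_mug from where it was at the start of the episode above 0.03 m or angle between any of screw_tin, coffee_mug's own z axis and vertical above 0.35 rad).
It also fails if it takes over 72 s, if anything falls off the work surface, if the arm or the gripper's body presses on something with over 40 N, if the wrist force passes 120 N, or if a joint passes its speed limit or range.

## Working session

There is one attempt and no reset: what is moved stays moved. The work goes in short steps, Python scripts to look and compute and a tool call to move; the robot and the scene stay as the last step left them, time stands still between calls to the robot, and variables do not carry over. Pictures are saved under pics/ and viewed, at most 10 in all, crops included, and the job is handed in when it is done.

Besides the shell and the picture viewer there is one more tool, called after "Call:" by a JSON object that holds its "method" and its "body", one argument or row to a line. move_arm: Moves the arm, as the interface text tells. Its arguments: {"type":"object","properties":{"steps":{"type":"array"}},"required":["steps"]}

```bash
mkdir -p pics; ls
cat > h.py <<'E'
import numpy as np,cv2
from workcell import ctrl,cams
def save(name,f):
    d=cams.get_image(name); cv2.imwrite(f,cv2.cvtColor(d['image'],cv2.COLOR_RGB2BGR)); return d
def ray(d,uv):
    K=np.array(d['camera_matrix']);k=d['k1']
    q=cv2.undistortPoints(np.array(uv,float).reshape(-1,1,2),K,np.array([k,0,0,0,0.])).reshape(-1,2)
    v=np.c_[q,np.ones(len(q))]@np.array(d['rotation']).T
    return np.array(d['xyz']),v
def onz(d,uv,z):
    c,v=ray(d,uv); return c+v*((z-c[2])/v[:,2])[:,None]
def proj(d,P):
    R=np.array(d['rotation']);q=(np.atleast_2d(P)-np.array(d['xyz']))@R
    return cv2.projectPoints(q,np.zeros(3),np.zeros(3),np.array(d['camera_matrix']),np.array([d['k1'],0,0,0,0.]))[0].reshape(-1,2)
E
python3 - <<'E'
from h import *
for c in ('side','top'):
    d=save(c,f'pics/{c}0.png'); print(c,d['xyz'],d['rotation'],d['camera_matrix'],d['k1'])
    for t in ('wrench','worm_top','handle','nut','bolt_end','jaw','frame','pliers','screw_tin','coffee_mug'):
        try: print(t,[(np.round(b['rect']),round(b['p'],2)) for b in cams.boxes_of(c,t)][:2])
        except Exception as e: print(t,e)
o=ctrl.get_obs();print(o)
E
```

```text
pics
side [  433.79943778 -1145.82309152   567.73338265] [-1.95153969  0.15602003 -0.07890132] [[474.65979919   0.         275.57999091]
 [  0.         474.65979919 211.46436242]
 [  0.           0.           1.        ]] -0.01197910120919235
wrench [(array([218., 229.,  35.,  41.]), 0.76)]
worm_top [(array([219., 226.,  30.,  40.]), 0.95)]
handle [(array([219., 229.,  32.,  40.]), 0.61)]
nut [(array([272., 218.,  10.,   7.]), 0.64)]
bolt_end [(array([305., 246., 113.,  78.]), 0.87)]
jaw []
frame [(array([226., 241.,  14.,   9.]), 0.71), (array([306., 246., 115.,  72.]), 0.58)]
pliers [(array([285., 205.,  28.,  18.]), 0.58)]
screw_tin [(array([327., 248.,  31.,  24.]), 0.82)]
coffee_mug [(array([212., 289.,  53.,  56.]), 0.62)]
top [ 510.94608056   13.71649653 1456.12141689] [-2.19699137  2.19638219 -0.04787265] [[476.45458843   0.         281.4785186 ]
 [  0.         476.45458843 208.25397353]
 [  0.           0.           1.        ]] 0.004044099658134963
wrench [(array([240., 254.,  85.,  29.]), 0.59)]
worm_top [(array([243., 254.,  87.,  29.]), 0.81), (array([316., 162.,  26.,  
[... 342 characters left out ...]
, 263.,  33.,  37.]), 0.56)]
{'t': 1.1, 'qpos': array([ 1.28001412e+00,  4.23109395e-01,  1.62989905e+00,  1.61471196e-05,
        1.08857984e+00, -1.89868241e-02]), 'qvel': array([-0.00038815, -0.00094617, -0.00156152, -0.00247394, -0.00186456,
        0.00062467]), 'joint_torque': array([-1.45345475e-04, -5.44597650e+01, -2.74040580e+01,  6.45402772e-02,
        1.68334722e-02, -4.51798599e-05]), 'ee_pos': array([167.74845635, 602.05712008, 222.66956459]), 'orientation': array([-4.25632116e-01, -3.11261259e+00, -1.02502554e-05]), 'ft_force': array([ 0.424465 , -0.1543383,  0.1912264]), 'moment': array([-0.0020706 , -0.01541663,  0.00662478]), 'grasp_force': 0.0, 'width': 87.98927093361968}
```

```bash
sed -i "s/np.array(d\['rotation'\])/cv2.Rodrigues(np.array(d['rotation'],float))[0]/" h.py
python3 - <<'E'
import cv2
a=cv2.imread('pics/top0.png')[105:285,160:410]; cv2.imwrite('pics/top0c.png',cv2.resize(a,None,fx=3.2,fy=3.2,interpolation=cv2.INTER_CUBIC))
a=cv2.imread('pics/side0.png')[180:330,170:380]; cv2.imwrite('pics/side0c.png',cv2.resize(a,None,fx=3.8,fy=3.8,interpolation=cv2.INTER_CUBIC))
E
```

```text
(no output)
```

View pics/top0c.png

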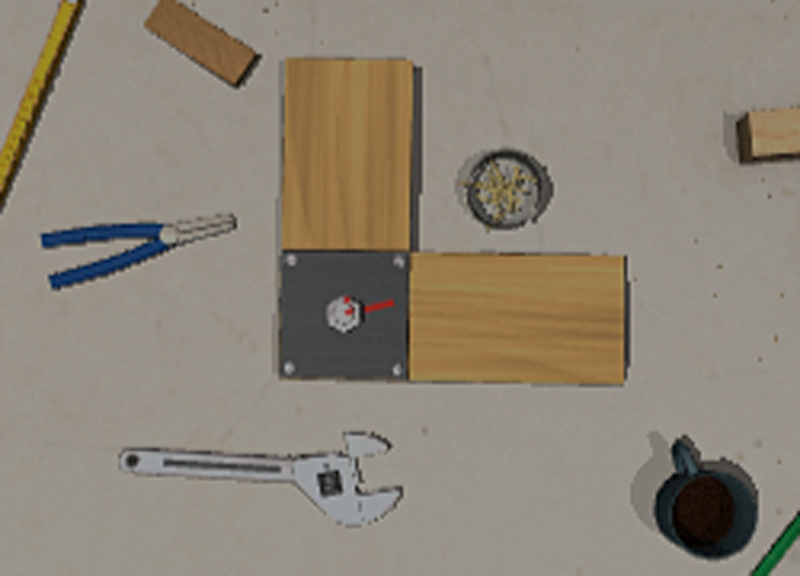

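View pics/side0c.png

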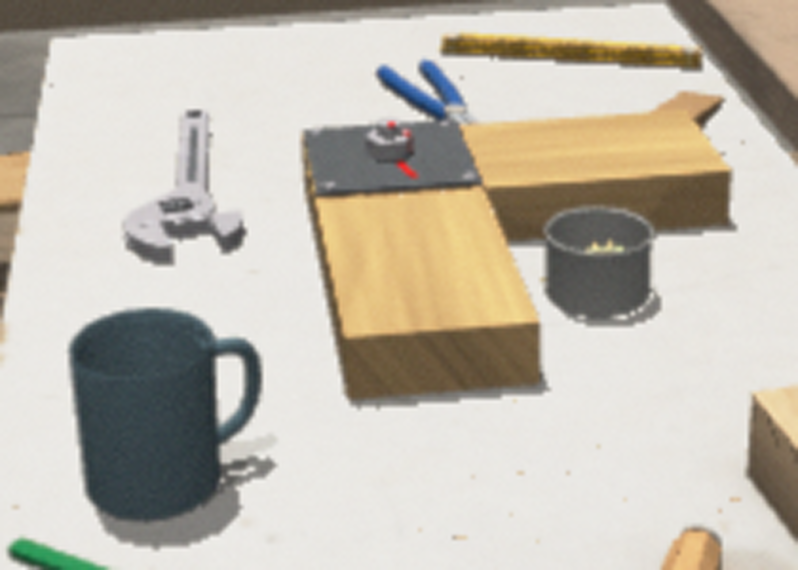

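```bash
cat >> h.py <<'E'
def frame_pose(d):
    # dark plate at z=50 via its min-area rect
    g=d['image'].astype(int); m=((g.max(2)<95)&(g.max(2)-g.min(2)<25)).astype(np.uint8)
    n,l,s,c=cv2.connectedComponentsWithStats(cv2.morphologyEx(m,cv2.MORPH_CLOSE,np.ones((5,5),np.uint8)))
    i=min(range(1,n),key=lambda i:np.hypot(*(c[i]-[268,203]))+(1e4 if s[i,4]<700 else 0))
    ct=cv2.findContours((l==i).astype(np.uint8),cv2.RETR_EXTERNAL,cv2.CHAIN_APPROX_NONE)[0][0].reshape(-1,2)
    return s[i],cv2.minAreaRect(onz(d,ct,50)[:,:2].astype(np.float32))
def mask(cam,t):
    r=cams.cut_out(cam,t); return (r[0]['pixels'],r[0]['p'],r[0]['rect']) if r else (None,0,None)
E
python3 - <<'E'
from h import *
d=cams.get_image('top'); print(frame_pose(d))
a=d['image'].astype(int); red=(a[...,0]-np.maximum(a[...,1],a[...,2]))
ys,xs=np.where(red>50); k=(abs(xs-275)<25)&(abs(ys-203)<20)
for x,y in zip(xs[k],ys[k]): print(x,y,red[y,x],end='; ')
print()
for t in('wrench','handle','frame','bolt_end','nut'):
    m,p,r=mask('top',t); print(t,p,r,None if m is None else m.sum())
    if t=='wrench':
        np.save('wm.npy',m)
        ys,xs=np.where(m); P=onz(d,np.c_[xs,ys],12)[:,:2]
        c=P.mean(0);u=np.linalg.svd(P-c,full_matrices=False)[2][0]; u*=np.sign(u[1])
        for s in range(2):
            s_=(P-c)@u; e=s_.max(); k=(s_>e-160)&(s_<e-5); Q=P[k];q=Q.mean(0);u=np.linalg.svd(Q-q,full_matrices=False)[2][0];u*=np.sign(u[1]); c=q
        s_=(P-q)@u; end=q+u*(s_.max()+1.2); org=end-247*u; th=np.degrees(np.arctan2(u[1],u[0]))
        print('handle bearing',th,'end',end,'org',org,'len',np.ptp(s_))
        x=np.radians(th-165);R=np.array([[np.cos(x),-np.sin(x)],[np.sin(x),np.cos(x)]])
        w=np.r_[org+R@[-46,2],18]; print('pred worm px',proj(d,w),'w',w)
        print('seen worm',onz(d,[[263.1,256.2]],18), 'bolt end', onz(d,[[267.8,203.1]],75),onz(d,[[267.8,203.1]],66))
E
```

```text
(array([ 247,  126,   45,   98, 1721], dtype=int32), ((677.4700927734375, 54.42979431152344), (126.65120697021484, 294.4133605957031), 86.80445861816406))
268 198 149; 268 199 89; 279 199 59; 280 199 85; 281 199 114; 282 199 136; 275 200 59; 276 200 84; 277 200 113; 278 200 132; 279 200 125; 280 200 116; 281 200 108; 282 200 81; 269 201 83; 274 201 136; 275 201 125; 276 201 115; 277 201 108; 278 201 78; 268 202 119; 269 202 117; 274 202 83; 
wrench 0.85 [241.9, 254.2, 87.6, 30.5] 834
handle bearing 86.54783036752298 end [456.49342954 271.46428794] org [441.62025586  24.91249073] len 261.9290850295995
pred worm px [[263.92112078 255.80213439]] w [434.37122017  70.38172738  18.        ]
seen worm [[433.1777348   72.84923056  18.        ]] bolt end [[589.88753276  57.18611279  75.        ]] [[590.40195029  57.4693801   66.        ]]
handle 0 None None
frame 0.8 [298.9, 173.9, 111.1, 103.5] 6767
bolt_end 0.89 [301.4, 174.8, 108.3, 102.7] 6764
nut 0.37 [267.9, 201.9, 12.3, 11.4] 37
```

```bash
cat > fr.py <<'E'
from h import *
from scipy.optimize import minimize
L=np.array([[-60,60],[240,60],[240,-60],[60,-60],[60,-260],[-60,-260]],float)
def fit(d,m,p0):
    S=8
    def cost(p):
        R=cv2.Rodrigues(np.array([0,0,p[2]]))[0][:2,:2]; Q=L@R.T+p[:2]; im=np.zeros(m.shape,np.uint8)
        for z in(0,15,30,45): 
            if d['xyz'][2]>1000 and z<45: continue
            cv2.fillPoly(im,[np.round(proj(d,np.c_[Q,np.full(6,z)])*16).astype(np.int32)],255,cv2.LINE_AA,4)
        return np.abs(im/255.-m).sum()
    r=min((minimize(cost,p0+np.array(k),method='Nelder-Mead',options=dict(initial_simplex=p0+np.array(k)+np.array([[0,0,0],[6,0,0],[0,6,0],[0,0,.05]]),xatol=.05,fatol=.5)) for k in([0,0,0],[3,-3,.02],[-3,3,-.02])),key=lambda r:r.fun)
    return r.x,r.fun
E
python3 - <<'E'
from fr import *
tiles=[]
for c in('top','side'):
    d=cams.get_image(c); m,p,r=mask(c,'frame')
    if m is None or m.sum()<4000: m,p,r=mask(c,'bolt_end')
    x,f=fit(d,m,np.array([590,57,0.])); print(c,p,m.sum(),x,f)
    a=d['image'].astype(int); red=np.clip(a[...,0]-np.maximum(a[...,1],a[...,2]),0,None)
    u,v=np.round(proj(d,[590,57,66])[0]).astype(int); print(u,v); print(red[v-7:v+8,u-7:u+17])
    t=cv2.resize(cv2.cvtColor(d['image'],cv2.COLOR_RGB2BGR)[v-17:v+18,u-17:u+18],None,fx=11,fy=11,interpolation=cv2.INTER_CUBIC); tiles.append(t)
cv2.imwrite('pics/nut.png',np.hstack(tiles))
E
```

```text
top 0.69 6752 [ 5.90986111e+02  6.11527778e+01 -1.90972222e-02] 292.6745098039215
268 203
[[  0   0   1   0   0   0   0   0   0   0   0   0   0   0   0   0   1   0
    0   0   0   0   0   0]
 [  0   0   0   0   0   0  11  40  11   0   0   0   0   0   0   0   0   0
    0   0   0   0   0   0]
 [  0   0   2   1   2   2  44 147  47   0   0   1   0   0   0   0   0   0
    1  14  25  41   0   0]
 [  1   0   4   6   5   3  46  91  27   1   0   0   0   0   3  13  26  36
   58  85 115 138   2   0]
 [  0   4   7   5   3   2   0   0  20   1   3   2   5  38  59  85 111 134
  125 113 109  82  25   0]
 [  0   4   5   1   2   0   8  18  83  19   4   0  19 138 124 115 107  77
   48  19   0   0   0   0]
 [  0   4   6   0   2   0  26 121 116  46   4   0   1  83  49  21   0   0
    0   0   0   0   0   0]
 [  0   4   6   2   2   0   0  48  47   0   2   3   0   0   0   0   0   0
    0   0   0   0   0   1]
 [  1   2   0   4   0   0   1   0   0   0   4   3   0   0   0   0   0   0
    0   0   0   1   0   0]
 [  0   3   0   0   1   1   2   0   1   0   5   5   0   0   1   0   0   0
    0   0   0   0   0   0]

[... 1413 characters left out ...]
 0   0   0   1   2   0   1   0   2   2  14  61  81  18   0   0   0
    0   0   0   0   0   0]
 [  0   0   0   2   4   3   3   1   2   2   2   2   8  23  12   0   0   0
    0   0   0   0   0   0]
 [  0   0   2   0   0   1   2   3   2   3   4   1   1  15  14   0   0   0
    0   0   0   0   0   0]
 [  0   0   0   0   0   2   0   1   0   0   1   0   1  17  12   0   0   0
    0   0   0   0   0   0]
 [  0   0   0   0   0   0   1   3   0   0   0   1   2  14  13   0   0   0
    0   0   0   0   0   0]
 [  0   1   0   0   2   2   0   0   2   1   1   0   0   1   2   0   0   0
    0   0   0   0   0   0]
 [  0   0   0   0   0   0   0   0   1   1   0   8   3   0   0   0   0   0
    0   0   0   0   0   0]]
```

View pics/nut.png

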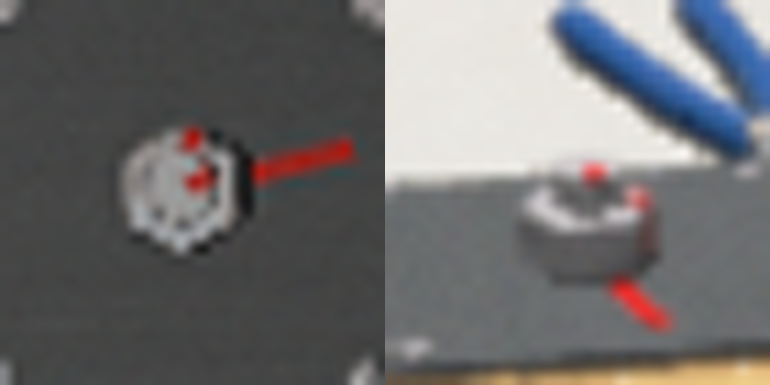

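Run:
```python
from h import *
for c,(nu,bo) in dict(top=([268.0,198.25],[268.2,201.7]),side=([276.5,214.5],[272.5,212.3])).items():
    d=cams.get_image(c)
    N=onz(d,[nu],66)[0];B=onz(d,[bo],75)[0]; print(c,'nut stripe',N,'bolt stripe',B)
    for b in([591,60],[592,60.5],[592,59]):
        print(b,[np.degrees(np.arctan2(*(q[:2]-b)[::-1])).round(1) for q in(N,B)],[np.hypot(*(q[:2]-b)).round(1) for q in(N,B)])
    a=d['image'].astype(int); red=np.clip(a[...,0]-np.maximum(a[...,1],a[...,2])-12,0,None)
    if c=='top':
        s=np.zeros_like(red);s[195:206,273:284]=red[195:206,273:284];ys,xs=np.nonzero(s);w=s[ys,xs]
        P=onz(d,np.c_[xs,ys],50)[:,:2];q=(P*w[:,None]).sum(0)/w.sum();u=np.linalg.eigh(((P-q)*w[:,None]).T@(P-q))[1][:,1];u*=-np.sign(u[1])
        print('plate stripe',q,np.degrees(np.arctan2(u[1],u[0])), 'at y=60 x=',q[0]+(60-q[1])*u[0]/u[1])
    print([proj(d,[591.5,60,z]) for z in(50,66,75)])
```

```text
top nut stripe [604.60491868  56.90821149  66.        ] bolt stripe [593.95963636  56.03123793  75.        ]
[591, 60] [np.float64(-12.8), np.float64(-53.3)] [np.float64(14.0), np.float64(5.0)]
[592, 60.5] [np.float64(-15.9), np.float64(-66.3)] [np.float64(13.1), np.float64(4.9)]
[592, 59] [np.float64(-9.4), np.float64(-56.6)] [np.float64(12.8), np.float64(3.6)]
plate stripe [599.99875385  27.79049927] -75.4276940858552 at y=60 x= 591.6254301306486
[array([[267.1144472 , 203.03788408]]), array([[266.9348032 , 202.72471426]]), array([[266.83192936, 202.54537638]])]
side nut stripe [604.88092475  53.75064399  66.        ] bolt stripe [593.36315131  49.93518096  75.        ]
[591, 60] [np.float64(-24.2), np.float64(-76.8)] [np.float64(15.2), np.float64(10.3)]
[592, 60.5] [np.float64(-27.7), np.float64(-82.6)] [np.float64(14.5), np.float64(10.7)]
[592, 59] [np.float64(-22.2), np.float64(-81.4)] [np.float64(13.9), np.float64(9.2)]
[array([[271.51610005, 219.31539958]]), array([[271.39130831, 214.00423251]]), array([[271.32061459, 210.99524936]])]
```

Call:
{"method": "move_arm", "body": {
  "steps": [
    [[0,0,0],0.975,0],
    [[0,0,0],0.975,0],
    [[0,0,0],0.975,0],
    [[0,0,0],0.975,0],
    [[0,0,0],0.975,0],
    [[0,0,0],0.975,0],
    [[0,0,0],0.975,0],
    [[0,0,0],0.975,0],
    [[0,0,0],0.975,0],
    [[0,0,0],0.975,0],
    [[0,0,0],0.975,0],
    [[0,0,0],0.975,0],
    [[0,0,0],0.975,0],
    [[0,0,0],0.975,0],
    [[0,0,0],0.975,0],
    [[0,0,0],0.975,0],
    [[0,0,0],0,0]
  ]
}}

```text
t: 3.12
ee_pos: [167.8, 602.0, 222.7]
orientation: [2.293, 2.148, -0.0]
ft_force: [0.4, -0.3, -1.0]
width: 87.7
grasp_force: 0.0
```

Call:
{"method": "move_arm", "body": {
  "steps": [
    [[-0.926,0.617,0.25],0,0],
    [[-0.926,0.617,0.25],0,0],
    [[-0.926,0.617,0.25],0,0],
    [[-0.926,0.617,0.25],0,0],
    [[-0.926,0.617,0.25],0,0],
    [[-0.926,0.617,0.25],0,0],
    [[-0.926,0.617,0.25],0,0],
    [[-0.926,0.617,0.25],0,0],
    [[-0.926,0.617,0.25],0,0],
    [[-0.926,0.617,0.25],0,0],
    [[-0.926,0.617,0.25],0,0],
    [[-0.926,0.617,0.25],0,0],
    [[-0.926,0.617,0.25],0,0],
    [[-0.926,0.617,0.25],0,0],
    [[-0.926,0.617,0.25],0,0],
    [[-0.926,0.617,0.25],0,0],
    [[-0.926,0.617,0.25],0,0],
    [[-0.926,0.617,0.25],0,0],
    [[-0.926,0.617,0.25],0,0],
    [[-0.926,0.617,0.25],0,0]
  ]
}}

```text
t: 4.78
ee_pos: [447.6, 119.5, 97.6]
orientation: [2.286, 2.154, 0.001]
ft_force: [0.7, -0.1, 0.1]
width: 87.9
grasp_force: 0.0
```

Call:
{"method": "move_arm", "body": {
  "steps": [
    [[0,0,0],0,0],
    [[0,0,0],0,0],
    [[0,0,0],0,0]
  ]
}}

```text
t: 5.03
ee_pos: [446.6, 120.9, 97.7]
orientation: [-2.289, -2.152, 0.0]
ft_force: [0.6, 0.2, -0.3]
width: 87.8
grasp_force: 0.0
```

Call:
{"method": "move_arm", "body": {
  "steps": [
    [[0,0,0.8],0,0],
    [[0,0,0.9],0,0],
    [[0,0,0.9],0,0],
    [[0,0,0.6],0,0],
    [[0,0,0.4],0,0],
    [[0,0,0.2],0,0],
    [[0,0,0],0,0.3],
    [[0,0,0],0,0.6],
    [[0,0,0],0,1],
    [[0,0,0],0,1],
    [[0,0,0],0,1],
    [[0,0,0],0,1],
    [[0,0,0],0,1],
    [[0,0,0],0,1]
  ]
}}

```text
t: 6.2
ee_pos: [446.9, 120.7, 2.9]
orientation: [2.29, 2.151, 0.0]
ft_force: [0.4, -0.1, -0.3]
width: 38.1
grasp_force: 0.0
```

```bash
cat > wr.py <<'E'
from h import *
def wpose(d,m,zt):
    ys,xs=np.where(m); P=onz(d,np.c_[xs,ys],zt)[:,:2]
    return P
E
python3 - <<'E'
from h import *
o=ctrl.get_obs();print(o['ee_pos'],o['width'],o['grasp_force'],o['ft_force'],o['t'])
E
```

```text
[446.93969921 120.69456323   2.85565629] 38.07508075759724 0.0 [ 0.41415892 -0.08356285 -0.29858322] 6.2
```

Call:
{"method": "move_arm", "body": {
  "steps": [
    [[0,0,0],0,1],
    [[0,0,0],0,1],
    [[0,0,0],0,1],
    [[0,0,0],0,1],
    [[0,0,0],0,1],
    [[0,0,0],0,1]
  ]
}}

```text
t: 6.7
ee_pos: [447.0, 120.8, 2.7]
orientation: [2.289, 2.151, 0.001]
ft_force: [1.6, 0.5, 0.6]
width: 23.4
grasp_force: 29.9
```

Call:
{"method": "move_arm", "body": {
  "steps": [
    [[0,0,-0.1],0,1],
    [[0,0,-0.2],0,1],
    [[0,0,-0.4],0,1],
    [[0,0,-0.5],0,1],
    [[0,0,-0.5],0,1],
    [[0,0,-0.5],0,1],
    [[0,0,-0.5],0,1],
    [[0,0,-0.5],0,1],
    [[0,0,-0.4],0,1],
    [[0,0,-0.3],0,1],
    [[0,0,-0.1],0,1],
    [[0,0,0],0,1],
    [[0,0,0],0,1]
  ]
}}

```text
t: 7.78
ee_pos: [446.5, 120.6, 102.5]
orientation: [-2.29, -2.151, 0.001]
ft_force: [-0.4, 0.1, -4.3]
width: 23.6
grasp_force: 30.0
```

Run:
```python
from h import *
o=ctrl.get_obs();print(o['ee_pos'],o['width'],o['grasp_force'],o['ft_force'],o['moment'],o['t'])
a=save('side','pics/s1.png')['image'];b=save('top','pics/t1.png')['image']
A=cv2.resize(a[150:270,150:290],(560,480));B=cv2.resize(b[170:290,160:340],(720,480))
cv2.imwrite('pics/c1.png',cv2.cvtColor(cv2.resize(np.hstack([A,B]),(800,300)),cv2.COLOR_RGB2BGR))
for c in('top','side'):
  for t in('wrench','worm_top'): m,p,r=mask(c,t);print(c,t,p,r)
```

```text
[446.52119693 120.63260508 102.51966518] 23.5860814238502 29.997875690460205 [-0.40149428  0.08606696 -4.34722923] [ 0.14162799  0.07241709 -0.01388182] 7.7833
top wrench 0.81 [237.4, 257.0, 95.7, 31.8]
top worm_top 0.86 [236.5, 256.2, 92.7, 32.0]
side wrench 0.57 [215.1, 197.7, 31.4, 40.2]
side worm_top 0.81 [214.6, 195.2, 30.9, 34.8]
```

View pics/c1.png

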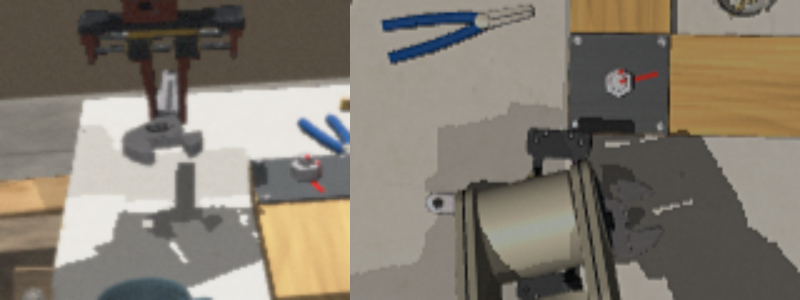

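Run:
```python
from h import *
d=cams.get_image('top'); m,p,r=mask('top','wrench')
ys,xs=np.where(m); 
g=d['image'].max(2).astype(int)
print(xs.min(),xs.max(),ys.min(),ys.max())
k=xs<200; print('tail px mean',xs[k].mean(),ys[k].mean(), ys[xs<196].mean())
tl=[xs.min()-.5, ys[xs<196].mean()]
for z in(105,112,120): print(z,onz(d,[tl],z)[0])
k=xs>272;print(onz(d,[[xs.max()+.5,ys[xs>=xs.max()-2].mean()]],114)[0])
# side: lowest/hightest pixels and model projections
s=cams.get_image('side'); ms,ps,rs=mask('side','wrench'); yy,xx=np.where(ms); print('side bbox',xx.min(),xx.max(),yy.min(),yy.max())
th=np.radians(86.5-165);R=np.array([[np.cos(th),-np.sin(th)],[np.sin(th),np.cos(th)]])
u=np.array([np.cos(np.radians(86.5)),np.sin(np.radians(86.5))])
for sg in(80,95):
  for dr in(0,6):
    o=np.array([446.5,120.6])-sg*u
    pts=[];
    for n,(x,y,z) in dict(fix=(16,-18,0),fixtop=(16,-18,15),worm=(-46,2,18),tail=(-247*np.cos(np.radians(15)),247*np.sin(np.radians(15)),12)).items():
        w=o+R@[x,y]; sl=(w-[446.5,120.6])@u; zz=99.8+z+sl*np.tan(np.radians(dr)); pts.append((n,proj(s,[*w,zz])[0].round(1),proj(d,[*w,zz])[0].round(1)))
    print(sg,dr,pts)
```

```text
191 284 242 272
tail px mean 195.34375 251.28125 251.0625
105 [452.27764842 274.63162242 105.        ]
112 [452.58160262 273.27985206 112.        ]
120 [452.92897885 271.73497165 120.        ]
[419.6273432    8.83209229 114.        ]
side bbox 199 230 178 215
80 0 [('fix', array([211.2, 212.2]), array([280. , 259.9])), ('fixtop', array([210.8, 206.9]), array([280. , 260.2])), ('worm', array([212.9, 197.1]), array([256.9, 257.7])), ('tail', array([218.5, 176.5]), array([185.6, 249.6]))]
80 6 [('fix', array([211.5, 215.9]), array([280. , 259.7])), ('fixtop', array([211.1, 210.6]), array([280., 260.])), ('worm', array([213. , 198.4]), array([256.9, 257.6])), ('tail', array([218.2, 171.1]), array([184.3, 249.8]))]
95 0 [('fix', array([211. , 214.3]), array([285.3, 260.2])), ('fixtop', array([210.6, 209. ]), array([285.3, 260.6])), ('worm', array([212.7, 199. ]), array([262.2, 258. ])), ('tail', array([218.4, 178. ]), array([190.9, 249.9]))]
95 6 [('fix', array([211.3, 218.6]), array([285.3, 260. ])), ('fixtop', array([210.9, 213.3]), array([285.3, 260.3])), ('worm', array([212.8, 200.8]), array([262.3, 257.9])), ('tail', array([218.1, 173. ]), array([189.8, 250.2]))]
```

Run:
```python
import cv2
a=cv2.imread('pics/t1.png')[230:285,180:300];b=cv2.imread('pics/s1.png')[165:225,185:245]
a=cv2.convertScaleAbs(cv2.resize(a,(600,275),interpolation=cv2.INTER_CUBIC),alpha=1.6);b=cv2.resize(b,(300,300),interpolation=cv2.INTER_CUBIC)
import numpy as np
c=np.zeros((580,600,3),np.uint8);c[:275]=a;c[280:580,:300]=b;cv2.imwrite('pics/c2.png',c)
```

```text
(no output)
```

View pics/c2.png

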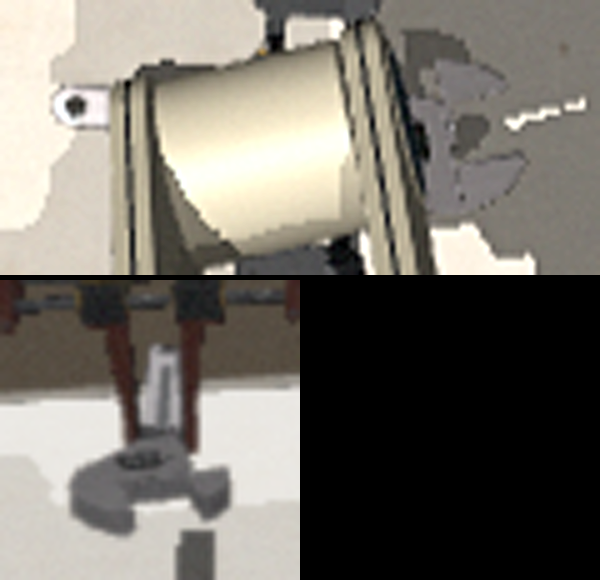

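Call:
{"method": "move_arm", "body": {
  "steps": [
    [[0,0,0],-0.46,1],
    [[0,0,0],-0.46,1],
    [[0,0,0],-0.46,1],
    [[0,0,0],-0.46,1],
    [[0,0,0],-0.46,1],
    [[0,0,0],-0.46,1],
    [[0,0,0],-0.46,1],
    [[0,0,0],-0.46,1],
    [[0,0.3,0],0,1],
    [[0,0.6,0],0,1],
    [[0,0.8,0],0,1],
    [[0,0.8,0],0,1],
    [[0,0.8,0],0,1],
    [[0,0.7,0],0,1],
    [[0,0.5,0],0,1],
    [[0,0.24,0],0,1],
    [[0,0.1,0],0,1],
    [[0,0,0],0,1],
    [[0,0,0],0,1]
  ]
}}

```text
t: 9.87
ee_pos: [562.9, 151.5, 102.3]
orientation: [-1.916, -2.488, 0.002]
ft_force: [-0.4, -0.6, -4.5]
width: 23.7
grasp_force: 30.0
```

Run:
```python
from h import *
o=ctrl.get_obs();q=o['orientation'];b=np.degrees(2*np.arctan2(q[1],q[0]))%180;print(o['ee_pos'],b,o['width'],o['grasp_force'],o['ft_force'],o['moment'],o['t'])
d=save('top','pics/t2.png');s=save('side','pics/s2.png')
m,p,r=mask('top','wrench');print(p,r)
ys,xs=np.where(m)
u=np.array([np.cos(np.radians(b)),np.sin(np.radians(b))]);tcp=o['ee_pos'][:2]
P=onz(d,np.c_[xs,ys],112)[:,:2]-tcp; al=P@u;la=P@[-u[1],u[0]]
print('along',al.min(),al.max(),'lat tail',la[al>120].mean())
a=d['image'][180:240,230:310];c=s['image'][165:235,240:320]
A=cv2.resize(a,(480,360),interpolation=cv2.INTER_CUBIC);C=cv2.resize(c,(320,280),interpolation=cv2.INTER_CUBIC)
I=np.zeros((360,800,3),np.uint8);I[:,:480]=A;I[:280,480:]=C;cv2.imwrite('pics/c3.png',cv2.cvtColor(cv2.convertScaleAbs(I,alpha=1.5),cv2.COLOR_RGB2BGR))
```

```text
[562.86081421 151.46592955 102.32294468] 104.80908798429203 23.712835849751038 29.997981190681458 [-0.37422906 -0.61799195 -4.54265305] [ 0.16824437  0.06805373 -0.01198727] 9.8667
0.68 [228.5, 210.7, 94.0, 34.3]
along -112.05213502269444 149.7253991963453 lat tail 1.3548185382155746
```

View pics/c3.png

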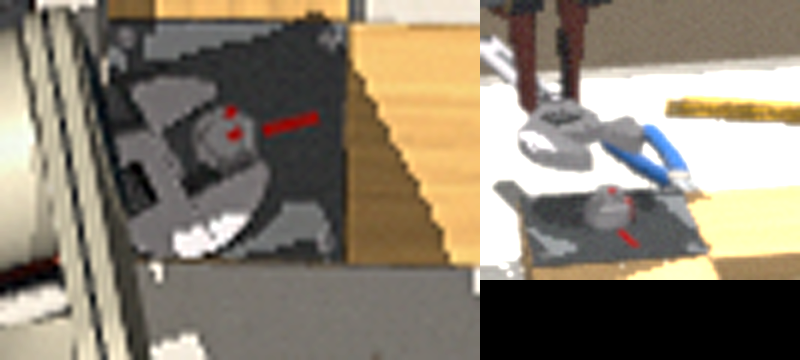

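Run:
```python
from h import *
d=cams.get_image('top');b=104.8
u=np.array([np.cos(np.radians(b)),np.sin(np.radians(b))]);o=np.array([562.9,151.5])-95*u
th=np.radians(b-165);R=np.array([[np.cos(th),-np.sin(th)],[np.sin(th),np.cos(th)]])
print('org',o)
img=d['image'].copy()[170:250,215:315];img=cv2.convertScaleAbs(cv2.resize(img,(800,640)[:2] and (800,600),interpolation=cv2.INTER_CUBIC),alpha=1.6)
sc=np.array([8,7.5])
def px(P): return ((proj(d,P)-[215,170]+.5)*sc).astype(np.int32)
T=[(-19,-15),(14,-15)],[(-19,20.7),(14,20.7)],[(-19,-15),(-19,20.7)],[(-46,2-9.5),(-46,11.5)]
for l in T: 
    p=px([[*(o+R@q),114.8] for q in l]); cv2.line(img,tuple(map(int,p[0])),tuple(map(int,p[1])),(0,255,0),1)
v=np.radians(-61-0.7*0);hx=[[591.5+17.32*np.cos(-v-.012+k*np.pi/3),60+17.32*np.sin(-v-.012+k*np.pi/3),66] for k in range(6)]
cv2.polylines(img,[px(hx)],True,(255,0,255),1)
cv2.imwrite('pics/c4.png',cv2.cvtColor(img,cv2.COLOR_RGB2BGR))
```

```text
org [587.167347    59.65177808]
```

View pics/c4.png

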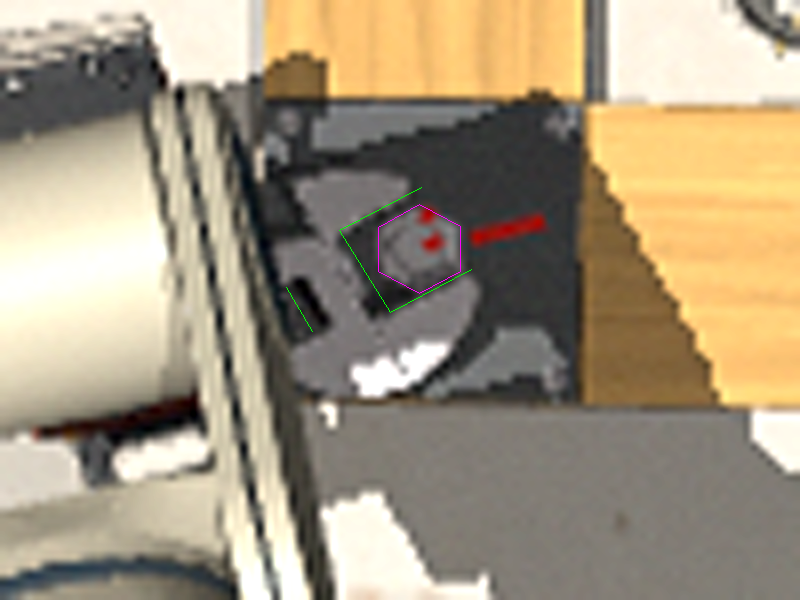

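Call:
{"method": "move_arm", "body": {
  "steps": [
    [[0,0.03,0.2],0,1],
    [[0,0,0.3],0,1],
    [[0,0,0.3],0,1],
    [[0,0,0.2],0,1],
    [[0,0,0.1],0,1],
    [[0,0,0.1],0,1],
    [[0,0,0.1],0,1],
    [[0,0,0.08],0,1],
    [[0,0,0.08],0,1],
    [[0,0,0],0,1]
  ]
}}

```text
t: 10.9
ee_pos: [564.4, 151.9, 65.9]
orientation: [-1.916, -2.489, 0.0]
ft_force: [-0.4, 1.1, -4.5]
width: 23.6
grasp_force: 30.0
```

Call:
{"method": "move_arm", "body": {
  "steps": [
    [[0,0,0.1],0,1],
    [[0,0,0.1],0,1],
    [[0,0,0.1],0,1],
    [[0,0,0.08],0,1],
    [[0,0,0.05],0,1],
    [[0,0,0.04],0,1],
    [[0,0,0],0,1],
    [[0,0,0],0,1]
  ]
}}

```text
t: 11.57
ee_pos: [564.6, 151.9, 54.6]
orientation: [1.916, 2.489, 0.0]
ft_force: [-0.8, 1.0, -2.5]
width: 23.8
grasp_force: 30.0
```

Call:
{"method": "move_arm", "body": {
  "steps": [
    [[0,0,0.03],0,1],
    [[0,0,0.03],0,1],
    [[0,0,0],0,1]
  ]
}}

```text
t: 11.82
ee_pos: [564.6, 152.0, 53.1]
orientation: [1.916, 2.489, 0.0]
ft_force: [-0.6, 1.4, -0.0]
width: 24.1
grasp_force: 30.0
```

Call:
{"method": "move_arm", "body": {
  "steps": [
    [[0,0,0],0,0.75],
    [[0,0,0],0,0.6],
    [[0,0,0],0,0.5],
    [[0,0,0],0,0.5],
    [[0,0,0],0,0.5],
    [[0,0,-0.3],0,0.5],
    [[0,0,-0.7],0,0.5],
    [[0,-0.5,-0.7],0,0.6],
    [[0,-0.9,-0.3],0,0.8],
    [[0,-1,0],0,1],
    [[0,-1,0],0,1],
    [[0,-1,0],0,1],
    [[0,-1,0],0,1],
    [[0,-1,0],0,1],
    [[0,-0.6,0],0,1],
    [[0,0,0],0,1]
  ]
}}

```text
t: 13.15
ee_pos: [391.9, 106.2, 103.1]
orientation: [-1.915, -2.488, 0.004]
ft_force: [0.8, 0.1, -0.4]
width: 0.5
grasp_force: 0.0
```

```bash
cat > look.py <<'E'
from h import *
import sys
from scipy.optimize import minimize
def wfit(d,zb=50,p0=None):
    m,p,r=mask('top','wrench'); ys,xs=np.where(m); P=onz(d,np.c_[xs,ys],zb+12)[:,:2]
    c=P.mean(0);u=np.linalg.svd(P-c,full_matrices=False)[2][0]; u*=np.sign(u[1])
    for _ in range(3):
        s=(P-c)@u; e=s.max(); Q=P[(s>e-160)&(s<e-5)];c=Q.mean(0);u=np.linalg.svd(Q-c,full_matrices=False)[2][0];u*=np.sign(u[1])
    s=(P-c)@u; end=c+u*(s.max()+1.2); b=np.arctan2(u[1],u[0]); o=end-247*u; x=b-np.radians(165)
    R=np.array([[np.cos(x),-np.sin(x)],[np.sin(x),np.cos(x)]])
    return p,o,np.degrees(b),R
def look(f):
    d=cams.get_image('top'); p,o,b,R=wfit(d)
    print('p',p,'org',o,'handle bearing',b,'worm',o+R@[-46,2],'nut in wrench',R.T@(np.array([591.5,60])-o))
    img=cv2.convertScaleAbs(cv2.resize(d['image'][165:245,215:315],(800,600)and(800,640),interpolation=cv2.INTER_CUBIC),alpha=1.3)
    I=img[:600]; cv2.imwrite(f,cv2.cvtColor(I,cv2.COLOR_RGB2BGR))
    return d,o,b,R
E
python3 - <<'E'
from look import *
o_=ctrl.get_obs();print(o_['t'],o_['ee_pos'],o_['orientation'],o_['width'])
d,o,b,R=look('pics/c5.png')
print('px of worm model',(proj(d,[*(o+R@[-46,2]),68])-[215,165]+.5)*8)
E
```

```text
13.15 [391.9245456  106.21208548 103.08667665] [-1.91515446 -2.48805454  0.00367779] 0.5401647568415037
p 0.64 org [586.58119112  62.14050316] handle bearing 104.89732486961746 worm [565.38645702 103.01571872] nut in wrench [4.30741188 3.19728596]
px of worm model [[301.16908578 376.98362326]]
```

View pics/c5.png

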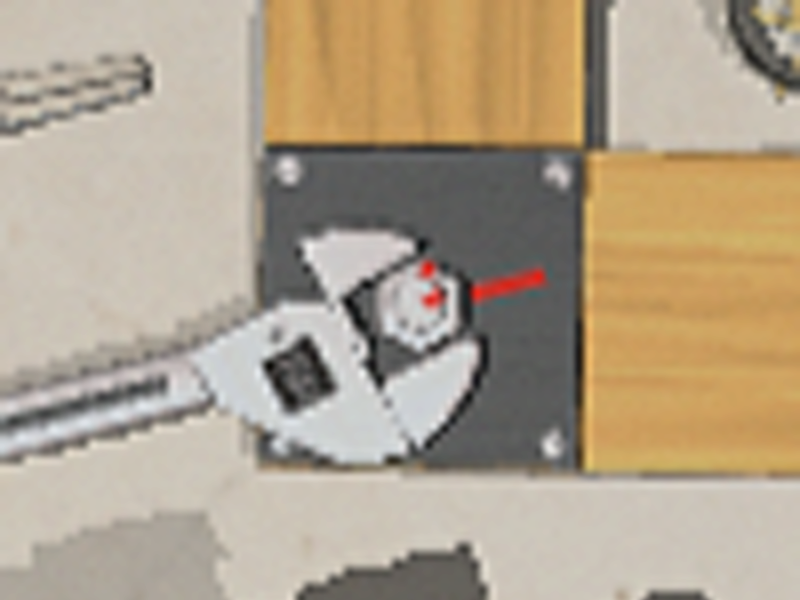

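Call:
{"method": "move_arm", "body": {
  "steps": [
    [[-0.2,0.8,0],0,1],
    [[-0.2,0.9,0],0,1],
    [[-0.2,0.9,0],0,1],
    [[-0.2,0.9,0],0,1],
    [[-0.2,0.9,0],0,1],
    [[-0.2,0.8,0.2],0,1],
    [[-0.2,0.6,0.3],0,1],
    [[-0.1,0.4,0.3],0,1],
    [[-0.09,0.27,0.3],0,1],
    [[0,0,0],0,1],
    [[0,0,0],0,1]
  ]
}}

```text
t: 14.17
ee_pos: [561.2, 110.0, 74.6]
orientation: [-1.916, -2.488, 0.002]
ft_force: [-0.2, -0.6, -0.3]
width: 0.5
grasp_force: 0.0
```

Call:
{"method": "move_arm", "body": {
  "steps": [
    [[-0.08,0.02,0.1],0,1],
    [[0,0,0.1],0,1],
    [[0,0,0.04],0,1],
    [[0,0,0],0,1]
  ]
}}

```text
t: 14.5
ee_pos: [562.4, 108.2, 69.4]
orientation: [-1.916, -2.489, 0.0]
ft_force: [-0.3, 0.4, -0.0]
width: 1.0
grasp_force: 0.0
```

Call:
{"method": "move_arm", "body": {
  "steps": [
    [[0,0,0.04],0,1],
    [[0,0,0],0,1]
  ]
}}

```text
t: 14.67
ee_pos: [562.8, 108.3, 68.5]
orientation: [1.916, 2.489, 0.0]
ft_force: [0.5, -0.4, -0.4]
width: 0.5
grasp_force: 0.0
```

Call:
{"method": "move_arm", "body": {
  "steps": [
    [[0,0,0.02],0,1],
    [[0,0,0.01],0,1]
  ]
}}

```text
t: 14.83
ee_pos: [562.9, 108.3, 68.0]
orientation: [1.916, 2.489, 0.0]
ft_force: [-1.5, 0.4, 6.5]
width: 0.4
grasp_force: 3.0
```

Call:
{"method": "move_arm", "body": {
  "steps": [
    [[0,0,0.02],0,1],
    [[0,0,0],0,1]
  ]
}}

```text
t: 15.0
ee_pos: [563.0, 108.3, 68.0]
orientation: [1.916, 2.489, 0.0]
ft_force: [-2.6, -0.8, 8.7]
width: 0.6
grasp_force: 4.2
```

Call:
{"method": "move_arm", "body": {
  "steps": [
    [[-0.06,0.016,0.01],0,1],
    [[-0.08,0.022,0],0,1],
    [[-0.08,0.022,0],0,1]
  ]
}}

```text
t: 15.25
ee_pos: [565.4, 104.1, 67.9]
orientation: [-1.916, -2.488, -0.001]
ft_force: [-4.5, 3.1, 10.2]
width: 0.2
grasp_force: 5.4
```

Call:
{"method": "move_arm", "body": {
  "steps": [
    [[-0.08,0.022,0],0,1],
    [[-0.08,0.022,0],0,1],
    [[-0.08,0.022,0],0,1]
  ]
}}

```text
t: 15.5
ee_pos: [568.5, 98.7, 67.9]
orientation: [-1.916, -2.488, -0.001]
ft_force: [-4.1, 3.8, 11.9]
width: 0.1
grasp_force: 5.4
```

Call:
{"method": "move_arm", "body": {
  "steps": [
    [[-0.08,0.022,0],0,1],
    [[-0.08,0.022,0],0,1]
  ]
}}

```text
t: 15.67
ee_pos: [570.5, 95.1, 67.8]
orientation: [-1.916, -2.488, -0.001]
ft_force: [-5.1, 3.4, 9.6]
width: 0.5
grasp_force: 4.7
```

Call:
{"method": "move_arm", "body": {
  "steps": [
    [[0,0,-0.12],0,1],
    [[0.33,-0.088,0],0,1],
    [[0.33,-0.088,0],0,1],
    [[0,0,0.06],0,1],
    [[0,0,0.04],0,1],
    [[0,0,0.02],0,1],
    [[0,0,0],0,1]
  ]
}}

```text
t: 16.25
ee_pos: [561.7, 110.2, 67.6]
orientation: [-1.915, -2.488, 0.0]
ft_force: [-6.3, 5.2, 12.7]
width: 0.7
grasp_force: 6.2
```

Call:
{"method": "move_arm", "body": {
  "steps": [
    [[-0.082,0.022,0],0,1],
    [[-0.082,0.022,0],0,1],
    [[-0.082,0.022,0],0,1],
    [[-0.082,0.022,0],0,1]
  ]
}}

```text
t: 16.58
ee_pos: [566.1, 102.7, 67.8]
orientation: [-1.915, -2.489, 0.0]
ft_force: [-6.1, 3.7, 13.8]
width: 0.5
grasp_force: 6.8
```

Call:
{"method": "move_arm", "body": {
  "steps": [
    [[-0.082,0.022,0],0,1],
    [[-0.082,0.022,0],0,1],
    [[-0.082,0.022,0],0,1],
    [[-0.082,0.022,0],0,1]
  ]
}}

```text
t: 16.92
ee_pos: [570.6, 95.4, 67.8]
orientation: [-1.915, -2.489, -0.001]
ft_force: [-4.8, 3.6, 12.7]
width: 0.7
grasp_force: 5.8
```

Call:
{"method": "move_arm", "body": {
  "steps": [
    [[0,0,-0.12],0,1],
    [[0.33,-0.088,0],0,1],
    [[0.33,-0.088,0],0,1],
    [[0,0,0.06],0,1],
    [[0,0,0.04],0,1],
    [[0,0,0.02],0,1],
    [[0,0,0],0,1],
    [[-0.082,0.022,0],0,1],
    [[-0.082,0.022,0],0,1],
    [[-0.082,0.022,0],0,1],
    [[-0.082,0.022,0],0,1]
  ]
}}

```text
t: 17.83
ee_pos: [566.3, 102.9, 67.8]
orientation: [-1.915, -2.489, -0.001]
ft_force: [-4.3, 4.1, 13.4]
width: 0.1
grasp_force: 6.6
```

Call:
{"method": "move_arm", "body": {
  "steps": [
    [[-0.082,0.022,0],0,1],
    [[-0.082,0.022,0],0,1],
    [[-0.082,0.022,0],0,1],
    [[-0.082,0.022,0],0,1]
  ]
}}

```text
t: 18.17
ee_pos: [570.9, 95.6, 67.8]
orientation: [-1.916, -2.489, -0.002]
ft_force: [-4.7, 4.4, 13.1]
width: 0.4
grasp_force: 6.0
```

Call:
{"method": "move_arm", "body": {
  "steps": [
    [[0,0,-0.12],0,1],
    [[0.33,-0.088,0],0,1],
    [[0.33,-0.088,0],0,1],
    [[0,0,0.06],0,1],
    [[0,0,0.04],0,1],
    [[0,0,0.02],0,1],
    [[0,0,0],0,1],
    [[-0.082,0.022,0],0,1],
    [[-0.082,0.022,0],0,1],
    [[-0.082,0.022,0],0,1],
    [[-0.082,0.022,0],0,1]
  ]
}}

```text
t: 19.08
ee_pos: [566.4, 103.0, 67.8]
orientation: [-1.916, -2.489, -0.001]
ft_force: [-3.9, 4.0, 13.4]
width: 0.4
grasp_force: 6.4
```

Call:
{"method": "move_arm", "body": {
  "steps": [
    [[-0.082,0.022,0],0,1],
    [[-0.082,0.022,0],0,1],
    [[-0.082,0.022,0],0,1],
    [[-0.082,0.022,0],0,1]
  ]
}}

```text
t: 19.42
ee_pos: [570.8, 96.0, 67.8]
orientation: [-1.916, -2.489, -0.002]
ft_force: [-4.3, 7.2, 12.6]
width: 0.4
grasp_force: 6.1
```

Call:
{"method": "move_arm", "body": {
  "steps": [
    [[0,0,-0.12],0,1],
    [[0.33,-0.088,0],0,1],
    [[0.33,-0.088,0],0,1],
    [[0,0,0.06],0,1],
    [[0,0,0.04],0,1],
    [[0,0,0.02],0,1],
    [[0,0,0],0,1],
    [[-0.082,0.022,0],0,1],
    [[-0.082,0.022,0],0,1],
    [[-0.082,0.022,0],0,1],
    [[-0.082,0.022,0],0,1]
  ]
}}

```text
t: 20.33
ee_pos: [566.2, 103.4, 67.8]
orientation: [-1.915, -2.488, -0.001]
ft_force: [-5.5, 7.6, 12.7]
width: 1.0
grasp_force: 6.3
```

Call:
{"method": "move_arm", "body": {
  "steps": [
    [[-0.082,0.022,0],0,1],
    [[-0.082,0.022,0],0,1],
    [[-0.082,0.022,0],0,1],
    [[-0.082,0.022,0],0,1]
  ]
}}

```text
t: 20.67
ee_pos: [570.9, 95.9, 67.8]
orientation: [-1.916, -2.488, -0.002]
ft_force: [-3.9, 6.9, 12.6]
width: 0.8
grasp_force: 5.9
```

Call:
{"method": "move_arm", "body": {
  "steps": [
    [[0,0,-0.3],0,1],
    [[0,-0.4,-0.7],0,1],
    [[0,-0.9,-0.4],0,1],
    [[0,-1,0],0,1],
    [[0,-1,0],0,1],
    [[0,-1,0],0,1],
    [[0,-1,0],0,1],
    [[0,-1,0],0,1],
    [[0,-0.5,0],0,1],
    [[0,0,0],0,1]
  ]
}}

```text
t: 21.5
ee_pos: [403.2, 50.5, 101.6]
orientation: [-1.915, -2.488, 0.004]
ft_force: [-0.0, -0.1, -0.4]
width: 0.5
grasp_force: 0.0
```

Run:
```python
from look import *
d,o,b,R=look('pics/c6.png'); o_=ctrl.get_obs();print(o_['t'],o_['ee_pos'])
print([ (wfit(cams.get_image('top'))[1:3]) for _ in range(2)])
```

```text
p 0.9 org [590.9930301   58.32672856] handle bearing 106.33675716916834 worm [568.77819106  98.6566297 ] nut in wrench [-1.16552518  1.30322939]
21.6 [407.32139468  51.21944203 102.22940863]
[(array([588.7327672 ,  60.59138549]), np.float64(105.9564713676127)), (array([589.21485608,  60.72882193]), np.float64(105.93727054880722))]
```

View pics/c6.png

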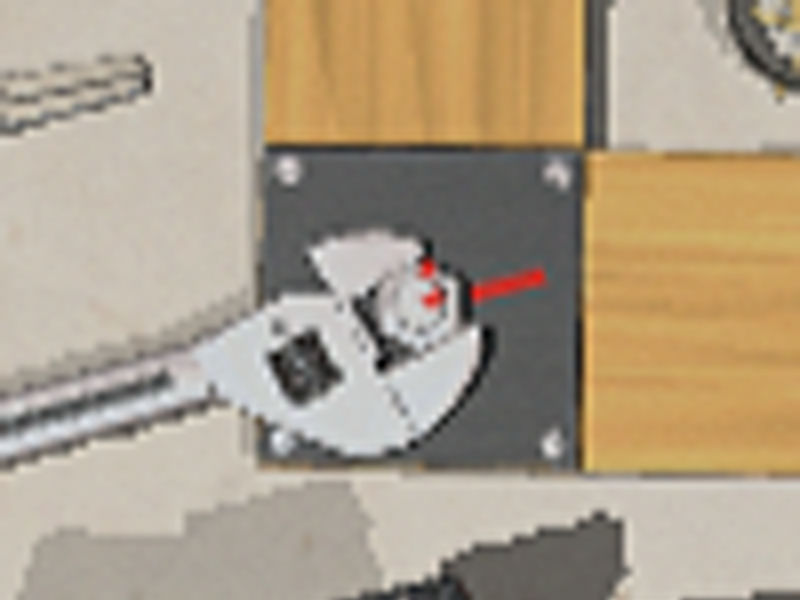

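Call:
{"method": "move_arm", "body": {
  "steps": [
    [[0.2,0.4,0],-0.24,0.6],
    [[0.4,0.7,0],0,0.5],
    [[0.5,0.9,0],0,0.4],
    [[0.55,0.95,0],0,0.4],
    [[0.55,0.95,0],0,0.4],
    [[0.55,0.95,0],0,0.4],
    [[0.55,0.95,0],0,0.4],
    [[0.5,0.8,0],0,0.4],
    [[0.23,0.5,0],0,0.4],
    [[0,0,0],0,0.4],
    [[0,0,0],0,0.4]
  ]
}}

```text
t: 22.72
ee_pos: [549.6, 197.7, 101.4]
orientation: [-1.888, -2.511, 0.001]
ft_force: [-0.3, -0.3, -0.7]
width: 52.9
grasp_force: 0.0
```

Call:
{"method": "move_arm", "body": {
  "steps": [
    [[0,0.05,0.5],0,0.4],
    [[0,0,0.6],0,0.4],
    [[0,0,0.5],0,0.4],
    [[0,0,0.2],0,0.4],
    [[0,0,0.1],0,0.4],
    [[0,0,0],0,0.6],
    [[0,0,0],0,0.62],
    [[0,0,0],0,0.62]
  ]
}}

```text
t: 23.38
ee_pos: [551.0, 197.3, 55.0]
orientation: [1.89, 2.509, 0.001]
ft_force: [0.6, 0.6, -0.1]
width: 36.3
grasp_force: 0.0
```

Call:
{"method": "move_arm", "body": {
  "steps": [
    [[-0.002,0.15,0],0.3,0.62],
    [[-0.002,0.15,0],0.3,0.62],
    [[-0.005,0.25,0],0.5,0.62],
    [[-0.005,0.25,0],0.5,0.62],
    [[-0.005,0.25,0],0.5,0.62],
    [[-0.005,0.25,0],0.5,0.62],
    [[0,0,0],0,0.62]
  ]
}}

```text
t: 23.97
ee_pos: [581.7, 202.8, 54.9]
orientation: [-2.164, -2.275, 0.003]
ft_force: [-4.2, 1.2, 2.3]
width: 33.5
grasp_force: 2.1
```

Call:
{"method": "move_arm", "body": {
  "steps": [
    [[-0.01,0.35,0],0.7,0.62],
    [[-0.01,0.35,0],0.7,0.62],
    [[-0.01,0.35,0],0.7,0.62],
    [[-0.01,0.35,0],0.7,0.62],
    [[-0.01,0.35,0],0.7,0.62],
    [[-0.01,0.35,0],0.7,0.62],
    [[-0.01,0.35,0],0.7,0.62],
    [[0,0,0],0,0.62],
    [[0,0,0],0,0.62]
  ]
}}

```text
t: 24.72
ee_pos: [642.7, 193.4, 54.8]
orientation: [-2.595, -1.77, -0.001]
ft_force: [-1.8, 1.4, 0.6]
width: 33.0
grasp_force: 0.7
```

Run:
```python
from look import *
o=ctrl.get_obs();q=o['orientation'];print(o['t'],o['ee_pos'],'tool',np.degrees(2*np.arctan2(q[1],q[0]))%180,o['ft_force'])
r=o['ee_pos'][:2]-[591.5,60];print('TCP bearing',np.degrees(np.arctan2(r[1],r[0])),np.hypot(*r))
d=cams.get_image('top'); m,p,_=mask('top','wrench'); print(p,m.sum())
ys,xs=np.where(m);P=onz(d,np.c_[xs,ys],62)[:,:2]-[591.5,60]; k=np.hypot(*P.T)>175; c=P[k].mean(0); print('tail n',k.sum(),'bearing',np.degrees(np.arctan2(c[1],c[0])), 'rmax',np.hypot(*P.T).max())
a=d['image'].astype(int);red=np.clip(a[...,0]-np.maximum(a[...,1],a[...,2]),0,None);print(red[193:206,262:284])
```

```text
24.7167 [642.70388525 193.39797812  54.83061569] tool 68.57491388502842 [-1.75409202  1.43138105  0.63803176]
TCP bearing 69.00104852187256 142.8875726962009
0.84 596
tail n 0 bearing nan rmax 97.37009021447284
[[  5   7   6   5   3   2   2   0   0   0   0   0   0   0   0   0   0   0
    0   0   1   0]
 [  3   5   4   5   4   1   1   2   0   0   0   0   0   0   0   0   0   0
    0   0   0   0]
 [  3   2   3   2   3   2   3   4   4   1   0   0   0   1   0   0   0   0
    0   0   0   0]
 [  1   3   2   2   3   3   0   2   4   3   0   0   1   0   0   0   0   1
    0   0   0   0]
 [  2   2   1   2   1   2   3   2   2   0   0   0   0   0   0   1   0   0
    0   0   0   0]
 [  0   0   2   1   2   3   1   1  13   6   0   0   0   0   0   0   0   2
   11  17  29   0]
 [  1   0   2   3   3   1   1   3  63  40   0   0   0   3   9  17  25  43
   60  82 100   2]
 [  1   5   3   1   2   0   0  31  80  47   7   1  30  42  60  86  97  87
   84  79  56  17]
 [  0   2   2   3   1   7  16  59  29   0   0  18 104  91  86  79  54  34
   12   0   0   0]
 [  3   2   3   2   1  20  86  83  35   0   0   0  59  34  14   0   0   0
    0   0   1   0]
 [  3   2   3   2   1   1  36  35   0   0   2   0   0   0   0   0   0   0
    0   0   0   0]
 [  1   3   2   3   2   1   1   0   1   2   1   0   0   0   0   0   0   1
    0   0   1   0]
 [  0   3   3   2   2   2   3   1   3   3   1   0   0   1   0   0   0   0
    0   1   0   0]]<stdin>:5: RuntimeWarning: Mean of empty slice.
  ret = um.true_divide(
```

Call:
{"method": "move_arm", "body": {
  "steps": [
    [[-0.01,0.35,0],0.7,0.62],
    [[-0.01,0.35,0],0.7,0.62],
    [[-0.01,0.35,0],0.7,0.62],
    [[-0.01,0.35,0],0.7,0.62],
    [[-0.01,0.35,0],0.7,0.62],
    [[-0.005,0.25,0],0.5,0.62],
    [[-0.005,0.2,0],0.4,0.62],
    [[0,0,0],0,0.62],
    [[0,0,0],0,0.62]
  ]
}}

```text
t: 25.57
ee_pos: [688.9, 164.2, 54.7]
orientation: [-2.886, -1.241, -0.001]
ft_force: [-1.0, 3.0, 0.4]
width: 33.3
grasp_force: 1.2
```

Call:
{"method": "move_arm", "body": {
  "steps": [
    [[0,-0.1,0],0,0.5],
    [[0,0,-0.4],0,0.4],
    [[0,0,-0.8],0,0.4],
    [[0,0,-0.7],0,0.4],
    [[0,-0.9,0],0,0.4],
    [[0,-1,0],0,0.4],
    [[0,-1,0],0,0.4],
    [[0,-1,0],0,0.4],
    [[0,-1,0],0,0.4],
    [[0,-1,0],0,0.4],
    [[0,-1,0],0,0.4],
    [[0,0,0],0,0.4],
    [[0,0,0],0,0.4]
  ]
}}

```text
t: 26.65
ee_pos: [561.5, 284.8, 102.9]
orientation: [2.884, 1.244, 0.001]
ft_force: [-0.2, -0.5, 0.1]
width: 52.8
grasp_force: 0.0
```

```bash
cat > ang.py <<'E'
from look import *
o=ctrl.get_obs();q=o['orientation'];print(o['t'],o['ee_pos'],'tool',np.degrees(2*np.arctan2(q[1],q[0]))%180)
for _ in range(3):
    d=cams.get_image('top'); p,og,b,R=wfit(d); print(round(p,2),og.round(1),'handle',round(b,2),'nut in wrench',(R.T@(np.array([591.5,60])-og)).round(1))
a=d['image'].astype(int);red=np.clip(a[...,0]-np.maximum(a[...,1],a[...,2])-10,0,None)
print(red[195:206,263:284])
E
python3 ang.py
```

```text
26.65 [561.48740775 284.78846173 102.85049951] tool 46.6761320041581
0.56 [591.3  61.4] handle 49.27 nut in wrench [1.1 0.8]
0.96 [590.   59.5] handle 49.42 nut in wrench [-1.1  1.1]
0.92 [588.4  58.3] handle 49.29 nut in wrench [-2.9  2.1]
[[  0   0   0   0   0   0   0   0   0   0   0   0   0   0   0   0   0   0
    0   0   0]
 [  0   0   0   0   0   0   0   0   0   0   0   0   0   0   0   0   0   0
    0   0   0]
 [  0   0   0   0   0   0   0   0   0   0   0   0   0   0   0   0   0   0
    0   0   0]
 [  0   0   0   0   0   0   0   0   0   0   0   0   0   0   0   0   0   5
   18  32   0]
 [  0   0   0   0   0   0   0   0   0   0   0   0   0   4  16  28  53  82
  114 138   0]
 [  0   0   0   0   0   0  15   0  10   6   0  32  54  81 111 132 125 115
  108  77  15]
 [  0   0   0   0   0   9  80  36 133  64   6 136 124 114 105  73  41   9
    0   0   0]
 [  0   0   0   0  20 119 116  52  43  53   0  79  43  10   0   0   0   0
    0   0   0]
 [  0   0   0   0   0  41  41   0   0   0   0   0   0   0   0   0   0   0
    0   0   0]
 [  0   0   0   0   0   0   0   0   0   0   0   0   0   0   0   0   0   0
    0   0   0]
 [  0   0   0   0   0   0   0   0   0   0   0   0   0   0   0   0   0   0
    0   0   0]]
```

Call:
{"method": "move_arm", "body": {
  "steps": [
    [[0,0.6,0],0,0.4],
    [[0,1,0],0,0.4],
    [[0,1,0],0,0.4],
    [[0,1,0],0,0.4],
    [[0,1,0],0,0.4],
    [[0,1,0],0,0.4],
    [[0,0.8,0],0,0.4],
    [[0,0.5,0],0,0.4],
    [[0,0,0],0,0.4],
    [[0,0,0.5],0,0.4],
    [[0,0,0.7],0,0.4],
    [[0,0,0.5],0,0.4],
    [[0,0,0.2],0,0.4],
    [[0,0,0],0,0.55],
    [[0,0,0],0,0.62],
    [[0,0,0],0,0.62],
    [[0,0,0],0,0.62]
  ]
}}

```text
t: 28.37
ee_pos: [687.6, 165.8, 55.4]
orientation: [2.886, 1.241, 0.002]
ft_force: [0.9, 0.5, 0.3]
width: 33.8
grasp_force: 0.0
```

Call:
{"method": "move_arm", "body": {
  "steps": [
    [[0,0.1,0],0,0.62],
    [[0,0.13,0],0.26,0.62],
    [[-0.002,0.13,0],0.26,0.62],
    [[-0.002,0.13,0],0.26,0.62],
    [[-0.002,0.13,0],0.26,0.62],
    [[0,0,0],0,0.62],
    [[0,0,0],0,0.62]
  ]
}}

```text
t: 28.95
ee_pos: [698.0, 155.2, 55.2]
orientation: [-2.939, -1.107, -0.001]
ft_force: [-2.7, 4.1, 0.5]
width: 33.4
grasp_force: 2.3
```

Call:
{"method": "move_arm", "body": {
  "steps": [
    [[0,-0.1,0],0,0.5],
    [[0,0,-0.4],0,0.4],
    [[0,0,-0.8],0,0.4],
    [[0,0,-0.7],0,0.4],
    [[0,-0.9,0],0,0.4],
    [[0,-1,0],0,0.4],
    [[0,-1,0],0,0.4],
    [[0,-1,0],0,0.4],
    [[0,-1,0],0,0.4],
    [[0,-1,0],0,0.4],
    [[0,-1,0],0,0.4],
    [[0,0,0],0,0.4],
    [[0,0,0],0,0.4]
  ]
}}

```text
t: 30.03
ee_pos: [582.1, 286.5, 102.8]
orientation: [2.938, 1.112, 0.001]
ft_force: [0.6, 0.0, 0.7]
width: 52.5
grasp_force: 0.0
```

```bash
cat >> ang.py <<'E'
import sys
cv2.imwrite(sys.argv[1],cv2.cvtColor(cv2.resize(d['image'][150:230,215:315],(800,600) and (750,600),interpolation=cv2.INTER_CUBIC),cv2.COLOR_RGB2BGR))
E
python3 ang.py pics/c7.png
```

```text
30.0333 [582.14077135 286.4703556  102.78079375] tool 41.44713224959017
0.82 [592.   59.8] handle 44.85 nut in wrench [ 0.1 -0.5]
0.96 [590.4  61.4] handle 44.2 nut in wrench [0.7 1.7]
0.93 [591.4  60.4] handle 44.51 nut in wrench [0.3 0.3]
[[  0   0   0   0   0   0   0   0   0   0   0   0   0   0   0   0   0   0
    0   0   0]
 [  0   0   0   0   0   0   0   0   0   0   0   0   0   0   0   0   0   0
    0   0   0]
 [  0   0   0   0   0   0   0   0   0   0   0   0   0   0   0   0   0   0
    0   0   0]
 [  0   0   0   0   0   0   0   0   0   0   0   0   0   0   0   0   0   5
   18  33   0]
 [  0   0   0   0   0   0   0   0   0   0   0   0   0   3  17  30  55  82
  116 139   0]
 [  0   0   0   0   0   0  14   0   8   1   0  58  54  83 112 136 125 117
  109  78  15]
 [  0   0   0   0   0  10  82  37  82  72   6 137 124 116 108  73  43  10
    0   0   0]
 [  0   0   0   0  19 119 116  53  82  70   0  80  43  11   0   0   0   0
    0   0   0]
 [  0   0   0   0   0  41  40   0   0   0   0   0   0   0   0   0   0   0
    0   0   0]
 [  0   0   0   0   0   0   0   0   0   0   0   0   0   0   0   0   0   0
    0   0   0]
 [  0   0   0   0   0   0   0   0   0   0   0   0   0   0   0   0   0   0
    0   0   0]]
```

View pics/c7.png

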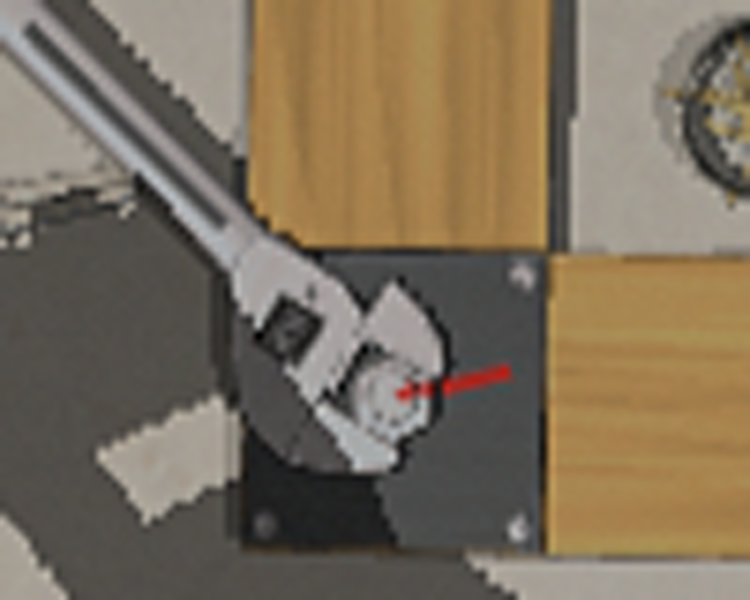

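Run:
```python
from h import *
N=[];B=[];S=[]
for _ in range(4):
    d=cams.get_image('top');a=d['image'].astype(float);red=np.clip(a[...,0]-np.maximum(a[...,1],a[...,2])-10,0,None)
    def cen(c0,c1,z):
        ys,xs=np.mgrid[198:206,c0:c1];w=red[198:206,c0:c1];return onz(d,[[(xs*w).sum()/w.sum(),(ys*w).sum()/w.sum()]],z)[0][:2]
    B.append(cen(266,270,75));N.append(cen(270,273,66));S.append(cen(274,284,50))
B,N,S=[np.mean(v,0) for v in(B,N,S)];print(B,N,S)
f=lambda p,q:np.degrees(np.arctan2(*(q-p)[::-1])).round(1)
print('B->N',f(B,N),'N->S',f(N,S),'B->S',f(B,S),'axis->N',f(np.array([591.5,60]),N),'axis->B',f(np.array([591.5,60]),B),'axis->S',f(np.array([591.5,60]),S))
```

```text
[593.32855484  55.07891492] [595.12327915  47.7336136 ] [600.0577805   27.77087732]
B->N -76.3 N->S -76.1 B->S -76.2 axis->N -73.5 axis->B -69.6 axis->S -75.1
```

```bash
python3 -c "
from workcell import ctrl
print(ctrl.close_job())"
```

```text
the job is handed in; nothing more can be done
None
```

The job is handed in: the wrench is left lying on the nut with its jaws closed up until the worm stalled. I turned the nut clockwise by about 61°, and its stripe now lines up with the bolt and plate stripes to within about 1–2° by the top camera; the hand-in gave no pass/fail verdict.

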